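# Report the uncapped sample bottle and its cap

### The job

One of the four small clear sample bottles has been left without its cap. Report it: point down at its open mouth with the fingertips just above it (about two centimetres) and stay there for two seconds, then point in the same way for two seconds at the small white cap lying on the bench that belongs to it, then press the green log button all the way in for about half a second and let it come back up. Do not touch or move any bottle, cap or lid, and do not point at the closed bottles or at the wide jar lid.

Things in the scene. Friction and masses are not known exactly. Their poses are not given: they have to be found in the camera images.
- open_bottle: The uncapped sample bottle: clear glass, 34 mm diameter up to 50 mm height, narrowing to an open neck 24 mm across that looks dark inside, 70 mm tall, white paper label round it; loose, upright on the bench, among three closed ones whose centres are at least 70 mm away. Origin at the centre of its underside, z up.
- open_mouth (a point): Centre of the open bottle's mouth, at its rim (70 mm above the bench). Point at this.
- small_cap: Its loose white ribbed screw cap, 30 mm diameter, 16 mm high, lying on the bench with the closed side up; at least 70 mm from the jar lid's centre. Origin at the centre of its underside.
- small_cap_top (a point): Centre of the small cap's top face (16 mm above the bench). Point at this.
- capped_1: A closed small sample bottle like the open one (clear glass, white paper label, 34 mm diameter) but with its white ribbed screw cap on; 74 mm tall with cap, loose, upright on the bench. Leave it alone. Origin at the centre of its underside.
- capped_2: A closed small sample bottle like the open one (clear glass, white paper label, 34 mm diameter) but with its white ribbed screw cap on; 74 mm tall with cap, loose, upright on the bench. Leave it alone. Origin at the centre of its underside.
- capped_3: A closed small sample bottle like the open one (clear glass, white paper label, 34 mm diameter) but with its white ribbed screw cap on; 74 mm tall with cap, loose, upright on the bench. Leave it alone. Origin at the centre of its underside.
- capped_1_top (a point): Centre of the top of closed bottle 1's cap.
- capped_2_top (a point): Centre of the top of closed bottle 2's cap.
- capped_3_top (a point): Centre of the top of closed bottle 3's cap.
- jar_lid: A wide white ribbed jar lid, 66 mm diameter, 16 mm high, lying on the bench near the small cap; not the one to point at. Origin at the centre of its underside.
- jar_lid_top (a point): Centre of the jar lid's top face.
- log_button (a joint): Travel of the log button: 0 m up, 0.006 m fully in. A spring pushes it back; fully in takes about 5 N.
- log_button_top (a point): Centre of the top of the green round push button (32 mm diameter) in its grey housing, fixed to the bench; it is pressed straight down. The point moves down with the button.
- log_button_base: The round grey housing of the log button, 48 mm diameter, 12 mm high, fixed on the bench; the button stands 10 mm above it, its top 22 mm above the bench. Origin at the centre of its underside.
There are look-alikes about, which are no part of the job. What is shaped like the open_bottle but turquoise or yellow is not meant. Leave any turquoise look-alike of the log_button_base alone.

How it is judged (in metres and radians):
On the way, in this order (a step that is already met when the one before it is completed fails the run):
1. pointed at the open bottle's mouth: the grasp point within 18 mm sideways of it and 20 to 70 mm above it (fingertips about 1 to 50 mm above it), for 1.5 s (horizontal distance between the grasp point and open_mouth below 0.018 m and z of the grasp point in the frame of open_mouth between 0.02 and 0.07 m), for 1.5 s.
2. then pointed at the small cap's top in the same way, for 1.5 s (horizontal distance between the grasp point and small_cap_top below 0.018 m and z of the grasp point in the frame of small_cap_top between 0.02 and 0.07 m), for 1.5 s.
3. then pressed the log button in by more than 4 mm for 0.15 s (value of joint log_button above 0.004 m), for 0.15 s.
At the end, for the whole second after the job is handed in: The button is back up (within 1.5 mm), and every bottle, the cap and the lid stand upright, at rest, within 5 mm of where they were at the start (value of joint log_button below 0.0015 m and distance of each of capped_1, capped_2, capped_3, jar_lid, open_bottle, small_cap from where it was at the start of the episode below 0.005 m and angle between each of capped_1, capped_2, capped_3, jar_lid, open_bottle, small_cap's own z axis and vertical below 0.1 rad and linear speed of each of capped_1, capped_2, capped_3, jar_lid, open_bottle, small_cap below 0.02 m/s); the robot touches nothing.
It fails at once if a bottle, the cap or the jar lid was touched (contact force between any of the fingers, the arm and capped_1 above 0.3 N or contact force between any of the fingers, the arm and capped_2 above 0.3 N or contact force between any of the fingers, the arm and capped_3 above 0.3 N or contact force between any of the fingers, the arm and jar_lid above 0.3 N or contact force between any of the fingers, the arm and open_bottle above 0.3 N or contact force between any of the fingers, the arm and small_cap above 0.3 N).
It fails at once if a bottle, the cap or the jar lid was moved (over 5 mm), lifted or tipped (distance of any of capped_1, capped_2, capped_3, jar_lid, open_bottle, small_cap from where it was at the start of the episode above 0.005 m or angle between any of capped_1, capped_2, capped_3, jar_lid, open_bottle, small_cap's own z axis and vertical above 0.15 rad).
It fails at once if a closed bottle or the jar lid was pointed at (the grasp point within 18 mm sideways and less than 50 mm above its top, so the fingertips within about 30 mm) ((horizontal distance between the grasp point and capped_1_top below 0.018 m and z of the grasp point in the frame of capped_1_top below 0.05 m) or (horizontal distance between the grasp point and capped_2_top below 0.018 m and z of the grasp point in the frame of capped_2_top below 0.05 m) or (horizontal distance between the grasp point and capped_3_top below 0.018 m and z of the grasp point in the frame of capped_3_top below 0.05 m) or (horizontal distance between the grasp point and jar_lid_top below 0.018 m and z of the grasp point in the frame of jar_lid_top below 0.05 m)).
It also fails if it takes over 53 s, if anything falls off the work surface, if the arm or the gripper's body presses on something with over 40 N, if the wrist force passes 120 N, or if a joint passes its speed limit or range.

### The arm

A 6-joint arm with a two-finger parallel gripper is mounted at the origin on the work surface. World frame = base frame: x ahead of the robot, y to its left, z up, the work surface at z = 0. Lengths are in m, angles in degrees, forces in N, time in s.
With the tool pointing down it reaches from about 0.25 to 0.725 m from the base axis. Payload 9.7 kg.
Tool frame: the origin (TCP) lies between the finger pads; the fingertips stand 11 mm ahead of it and the grasp point (between the pads) lies 8 mm behind it; z points along the fingers, y is the line along which they close (so a half turn about z gives the same grasp; the last joint's range is limited). The gripper opens to 85 mm and grips with 20 to 120 N. Pads are 22 mm wide; open, the fingers measure 114 mm over their backs; the gripper's body (76 mm by 85 mm) begins 54 mm behind the grasp point. The pads swing forward as they close: fully open they stand 13 mm farther back than shut.
Start: joints at [69.901, 4.979, 10.078, 95.1, 0, 90], TCP at [0.189, 0.517, 0.213] pointing down, gripper open.
Joint ranges: [-179.16, 179.16], [-48.56, 103.87], [-65.8, 70.77], [-126.05, 130.52], [-82.76, 87.17], [-180, 180]. Speed limits (degrees/s): [127.2, 127.2, 147.25, 180, 180, 180].

### API

Orientations are given as [roll, pitch, yaw] about the fixed x, y, z axes, in that order (R = Rz(yaw) Ry(pitch) Rx(roll)).
In Python, from workcell import monitor, cams, ticket gives the robot as it stands.
- The arm moves only by the tool carry_out, never from a script. Its argument "plan" is a list of rows, each an object with "travel": the shift along the world's x, y, z as a fraction of full scale, a list of three; "angular": the turn, a rotation vector about the world's x, y, z as a fraction of full scale, a list of three; "grip": the gripper's target within -1 to 1 (fully open at 1, half-way at 0, shut at -1). In form: [{"travel": [x, y, z], "angular": [ax, ay, az], "grip": grip}, ...]. A call has 1 to 8 rows; each row is the pose to reach, as a shift and turn from the pose commanded when the call began; what a row does not reach only later rows make up. Full scale, the value 1, is 300 mm for a shift and 0.5 rad for a turn. A row lasts 1/12 s, in which the tool goes at most 41.7 mm and 7.16 degrees, less where a joint would pass 70% of its speed; a pose out of reach is approached as far as the arm can. A call with a number of a shift or a turn outside -1 to 1 is refused whole. A call with a gripper value outside its range is refused whole. The fingers move at their own pace and stop on an object; "grip_force" is the grip in N (left out, the last holds). Time passes only in rows, so rows that repeat a pose let the fingers close. It gives the time, the measured TCP pose, the force, the opening and the grip force at its end, in the units of the state.
- monitor.get_obs(): the state, without advancing time (a new reading comes with each control period).
- cams.camera(name): name is "scene" or "top" or "wrist"; returns a dict with "frame" (480x640x3 uint8, red, green, blue), "mtx" (3x3 intrinsics, pixels), "view" (4x4, takes a point from world to camera coordinates); the wrist camera has in their place "T_tool_cam" (4x4, takes a point from camera to tool coordinates, whose origin is the TCP and whose axes are the flange's). Camera axes: x right, y up, looking along -z (the intrinsics and any distortion apply to the point x, -y, -z); pixel columns grow to the right and rows downward; lengths in m; the calibration is good to about 2 mm. A picture is of the moment at which its call begins: read the wrist's pose just before it. There is no depth.
- ticket.job_done(): hands the job in; it is judged then, once.
The state is a dict: "time": time; "q": joint angles; "qd": joint speeds; "joint_efforts": joint torques, N m; "ee_pos": TCP position; "tcp_rot": TCP orientation; "wrist_force": force on the tool from outside, world axes, zero at the start; "torque": the same for the moment, N m; "opening": finger opening in m; "grasp_force": force on a finger pad.
Only numpy, scipy, OpenCV 4.12 (cv2) and the standard library are available. Lean on these libraries where they do the work, as an engineer would, in place of code of your own. Each camera call takes 0.05 s, during which the arm holds its last target. There are 200 camera calls.

## Working session

There is one attempt and no reset: what is moved stays moved. The work goes in short steps, Python scripts to look and compute and a tool call to move; the robot and the scene stay as the last step left them, time stands still between calls to the robot, and variables do not carry over. Pictures are saved under pics/ and viewed, at most 10 in all, crops included, and the job is handed in when it is done.

Besides the shell and the picture viewer there is one more tool, called after ">>>" as a command line: name --argument value ..., lists and objects as JSON in quotes. carry_out: Moves the arm, as the interface text tells. Its arguments: {"type":"object","properties":{"plan":{"type":"array","items":{"type":"object","properties":{"travel":{"type":"array","items":{"type":"number"}},"angular":{"type":"array","items":{"type":"number"}},"grip":{"type":"number"}}}},"grip_force":{"type":"number"}},"required":["plan"]}

```bash
mkdir -p pics; cat > h.py <<'E'
import numpy as np, cv2
from workcell import monitor, cams, ticket
def ray(c,px):
    K=c["mtx"];V=c["view"];d=np.linalg.inv(K)@[px[0],px[1],1.];d=d*[1,-1,-1]
    R=V[:3,:3];o=-R.T@V[:3,3];return o,R.T@d
def plane(c,px,z):
    o,d=ray(c,px);return (o+d*(z-o[2])/d[2]).round(4)
def save(c,n): cv2.imwrite("pics/"+n,c["frame"][:,:,::-1])
E
python3 - <<'E'
from h import *
o=monitor.get_obs();print(o)
for n in("top","scene"):
    c=cams.camera(n);save(c,n+".png");print(list(c.keys()),c["mtx"],c["view"])
    np.savez(n+".npz",**{k:c[k] for k in("frame","mtx","view")})
E
```

```text
{'time': 0.0, 'q': array([ 6.99007831e+01,  5.01028104e+00,  1.00343836e+01,  9.50985660e+01,
       -8.64437968e-04,  9.00007680e+01]), 'qd': array([ 0.10042039, -0.06149708, -0.02878033,  0.06215895,  0.02357257,
       -0.01352793]), 'joint_efforts': array([-1.01031674e-03, -5.20395112e+01,  4.64797604e+01,  1.64466334e-02,
       -3.55554766e-05, -1.57064420e-05]), 'ee_pos': array([0.18892529, 0.51627119, 0.2126903 ]), 'tcp_rot': array([-1.79925537e+02,  8.65435294e-04,  1.59900016e+02]), 'wrist_force': array([-0.4149672 ,  0.29933887,  0.64881266]), 'torque': array([ 0.03579066, -0.01458105,  0.03389193]), 'grasp_force': 0.0, 'opening': 0.08539407590000221}
['frame', 'mtx', 'view'] [[456.77154388   0.         321.716437  ]
 [  0.         456.77154388 242.2106732 ]
 [  0.           0.           1.        ]] [[ 0.0156163  -0.99987306 -0.00316011 -0.11338329]
 [ 0.97505608  0.0145287   0.22148263 -0.58778802]
 [-0.2214086  -0.00654003  0.9751592  -0.73919899]
 [ 0.          0.          0.          1.        ]]
['frame', 'mtx', 'view'] [[463.89460471   0.         322.85216275]
 [  0.         463.89460471 248.8440314 ]
 [  0.           0.           1.        ]] [[ 3.97064823e-03  9.99979103e-01 -5.10179984e-03  1.13524880e-01]
 [-5.83332540e-01  6.46006464e-03  8.12207742e-01  2.68504270e-01]
 [ 8.12223726e-01 -2.48945372e-04  5.83346000e-01 -1.46359139e+00]
 [ 0.00000000e+00  0.00000000e+00  0.00000000e+00  1.00000000e+00]]
```

View pics/top.png

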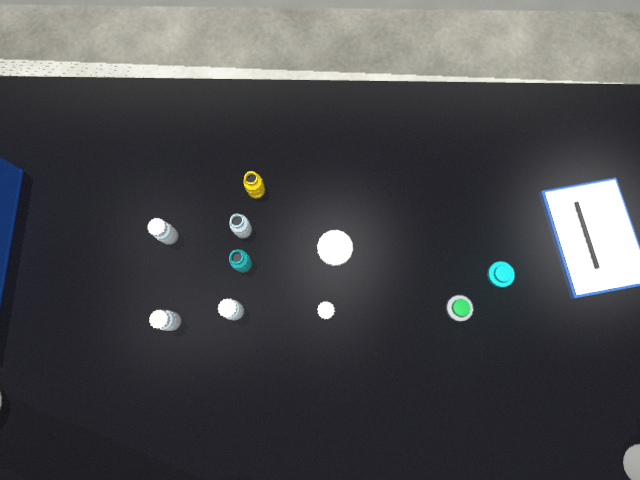

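View pics/scene.png

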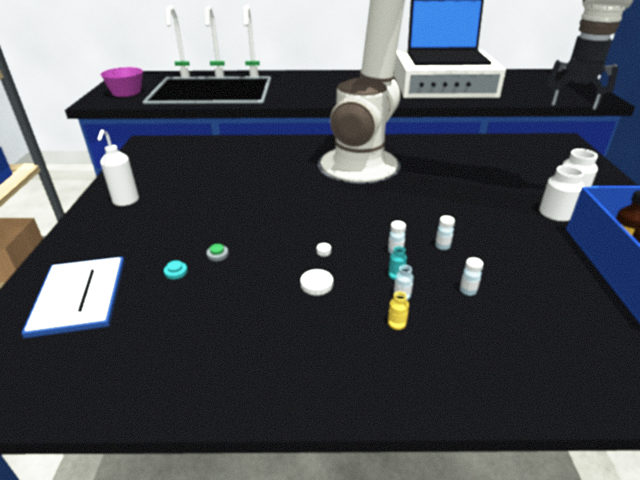

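Top view: the clear bottle with a dark mouth is at (240,220). Things it could be taken for are the yellow look-alike (253,180), the turquoise one (239,256), and the capped bottles (158,228), (160,320) and (230,308). The small cap is at (326,310) and the jar lid at (335,248). The green button is at (460,308) and its turquoise look-alike at (501,273).

```bash
python3 - <<'E'
from h import *
c=dict(np.load("top.npz"));s=dict(np.load("scene.npz"))
f=c["frame"];hsv=cv2.cvtColor(f,cv2.COLOR_RGB2HSV)
def blobs(m,roi,z,tag,c=c):
    x0,y0,x1,y1=roi;k=np.zeros_like(m);k[y0:y1,x0:x1]=m[y0:y1,x0:x1]
    n,_,st,ce=cv2.connectedComponentsWithStats(k)
    for i in range(1,n):
        if st[i,4]>25: print(tag,ce[i].round(1),st[i],plane(c,ce[i],z))
w=((hsv[...,1]<40)&(hsv[...,2]>200)).astype(np.uint8)
blobs(w,(300,220,370,330),.016,"cap/lid")
g=((hsv[...,0]>45)&(hsv[...,0]<75)&(hsv[...,1]>120)).astype(np.uint8)
blobs(g,(430,280,490,330),.022,"button")
for n,p in dict(open=(239,218),yel=(251,178),tur=(237,255),c1=(156,227),c2=(156,319),c3=(227,307)).items(): print(n,plane(c,p,.07))
for n,p in dict(open=(405,270),cap=(324,247)).items(): print("scene",n,plane(s,p,.07 if n=="open" else .016))
cr=f[150:350,130:350];cv2.imwrite("pics/crop.png",cv2.resize(cr,None,fx=3,fy=3,interpolation=cv2.INTER_CUBIC)[:,:,::-1])
print(f[216:228,232:250].mean(2).astype(int))
E
```

```text
cap/lid [334.6 247. ] [317 230  36  35 979] [ 0.5918 -0.1282  0.016 ]
cap/lid [325.4 309.7] [317 302  18  17 227] [ 0.4753 -0.1127  0.016 ]
button [460.9 307.3] [453 299  17  17 231] [ 0.4829 -0.3565  0.022 ]
open [0.6304 0.0431 0.07  ]
yel [0.7058 0.0255 0.07  ]
tur [0.5634 0.0428 0.07  ]
c1 [0.6117 0.189  0.07  ]
c2 [0.4512 0.1735 0.07  ]
c3 [0.4732 0.0547 0.07  ]
scene open [0.6295 0.0457 0.07  ]
scene cap [ 0.474  -0.1127  0.016 ]
[[218 164 155 142 117 110 118 126 168 201 193 213 164  88  49  46  44  48]
 [187 144 107  68  60  83  89  88  91 183 190 219 217 170  88  47  45  48]
 [155  87  57  83  87  89  90  90  88 141 230 233 209 220 157  75  45  47]
 [113  70  82  91  90  90  88  90  89  90 248 204 214 216 207 118  51  46]
 [ 75  81  91  91  89  90  89  90  90 101 245 191 223 222 213 152  95  58]
 [ 65  81  88  89  90  91  90  90  90 141 239 183 198 218 219 194 148  75]
 [ 72  82  90  88  90  91  94  89 100 214 212 160 213 221 219 196 155  87]
 [114  89  90  90  91  89  91 101 164 242 175 139 216 226 220 186 164 117]
 [209 161 114  95  90 102 122 194 224 178 145 157 217 224 220 176 155 137]
 [245 223 191 186 187 185 195 243 209 152 150 198 217 218 221 162 149 138]
 [216 196 225 242 244 235 213 156 144 160 173 214 220 219 213 154 147 136]
 [228 214 184 172 154 147 152 160 178 198 218 222 220 217 166 147 149 137]]
```

View pics/crop.png

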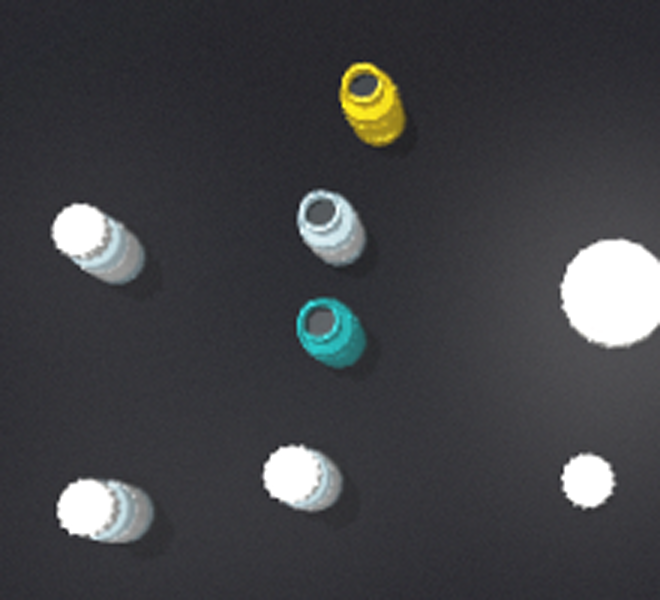

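The crop shows that the open mouth is dark with a pale, clear rim, centred at about (237,220.5). That puts it near (0.627, 0.046, 0.07), and the scene view agrees. I'll set out with the gripper shut, staying high.

>>> carry_out --plan '[{"travel":[0.73,-0.78,0],"angular":[0,0,0],"grip":-1},{"travel":[0.73,-0.78,0],"angular":[0,0,0],"grip":-1},{"travel":[0.73,-0.78,0],"angular":[0,0,0],"grip":-1},{"travel":[0.73,-0.78,0],"angular":[0,0,0],"grip":-1},{"travel":[0.73,-0.78,0],"angular":[0,0,0],"grip":-1},{"travel":[0.73,-0.78,0],"angular":[0,0,0],"grip":-1},{"travel":[0.73,-0.78,0],"angular":[0,0,0],"grip":-1},{"travel":[0.73,-0.78,0],"angular":[0,0,0],"grip":-1}]'

```text
time: 0.77
ee_pos: [0.4096, 0.2799, 0.2132]
tcp_rot: [-180.0, 0.0, 159.8]
wrist_force: [0.0, 0.4, 0.4]
opening: -0.0001
grasp_force: 0.0
```

>>> carry_out --plan '[{"travel":[0.65,-0.78,0],"angular":[0,0,0],"grip":-1},{"travel":[0.65,-0.78,0],"angular":[0,0,0],"grip":-1},{"travel":[0.65,-0.78,0],"angular":[0,0,0],"grip":-1},{"travel":[0.65,-0.78,0],"angular":[0,0,0],"grip":-1},{"travel":[0.65,-0.78,0],"angular":[0,0,0],"grip":-1},{"travel":[0.65,-0.78,0],"angular":[0,0,0],"grip":-1},{"travel":[0.65,-0.78,0],"angular":[0,0,0],"grip":-1},{"travel":[0.65,-0.78,0],"angular":[0,0,0],"grip":-1}]'

```text
time: 1.43
ee_pos: [0.6053, 0.0442, 0.2118]
tcp_rot: [-179.9, -0.0, 159.7]
wrist_force: [1.0, 0.1, -0.3]
opening: 0.0
grasp_force: 0.0
```

```bash
cat >> h.py <<'E'
from scipy.spatial.transform import Rotation as Ro
def wrist():
    o=monitor.get_obs();c=cams.camera("wrist")
    T=np.eye(4);T[:3,:3]=Ro.from_euler("xyz",o["tcp_rot"],degrees=True).as_matrix();T[:3,3]=o["ee_pos"]
    c=dict(c);c["view"]=np.linalg.inv(T@c["T_tool_cam"]);return o,c
def proj(c,p):
    q=c["view"][:3,:3]@p+c["view"][:3,3];u=c["mtx"]@[q[0],-q[1],-q[2]];return u[:2]/u[2]
E
python3 - <<'E'
from h import *
o,c=wrist();print(o["time"],o["q"].round(1),o["ee_pos"],o["tcp_rot"],o["opening"]);save(c,"w1.png")
np.savez("w1.npz",**{k:c[k] for k in("frame","mtx","view")})
print("mouth est",proj(c,np.array([.627,.046,.07])),proj(c,np.array([.5918,-.1282,.016])))
E
```

```text
1.4333 [ 4.2 13.1 19.1 96.  -0.1 24.5] [0.60525772 0.04423063 0.21183139] [-1.79920919e+02 -3.36275515e-02  1.59710880e+02] 4.932761786165652e-06
mouth est [333.56647849 238.02324495] [129.61300598 249.91502649]
```

View pics/w1.png

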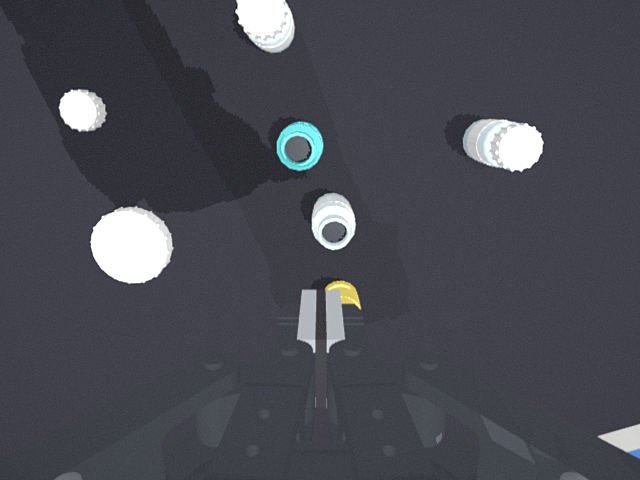

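The wrist view shows the clear open mouth at (334,231), the turquoise look-alike at (299,148), the small cap at (80,110) and the jar lid at (131,245).

```bash
python3 - <<'E'
from h import *
c=dict(np.load("w1.npz"));t=dict(np.load("top.npz"))
print(plane(c,(334,231),.07),plane(t,(237,220.5),.07),plane(c,(79,110),.016),plane(c,(131,245),.016))
E
```

```text
[0.6221 0.0481 0.07  ] [0.6257 0.0464 0.07  ] [ 0.4733 -0.1115  0.016 ] [ 0.5882 -0.125   0.016 ]
```

>>> carry_out --plan '[{"travel":[0.07,0,-0.05],"angular":[0,0,0],"grip":-1},{"travel":[0.07,0,-0.15],"angular":[0,0,0],"grip":-1},{"travel":[0.07,0,-0.25],"angular":[0,0,0],"grip":-1},{"travel":[0.07,0,-0.31],"angular":[0,0,0],"grip":-1},{"travel":[0.07,0,-0.35],"angular":[0,0,0],"grip":-1},{"travel":[0.07,0,-0.35],"angular":[0,0,0],"grip":-1},{"travel":[0.07,0,-0.35],"angular":[0,0,0],"grip":-1},{"travel":[0.07,0,-0.35],"angular":[0,0,0],"grip":-1}]'

```text
time: 2.15
ee_pos: [0.6246, 0.0488, 0.1102]
tcp_rot: [179.9, 0.1, 159.9]
wrist_force: [0.6, -0.8, 0.3]
opening: 0.0003
grasp_force: 0.0
```

>>> carry_out --plan '[{"travel":[0,0,0],"angular":[0,0,0],"grip":-1},{"travel":[0,0,0],"angular":[0,0,0],"grip":-1},{"travel":[0,0,0],"angular":[0,0,0],"grip":-1},{"travel":[0,0,0],"angular":[0,0,0],"grip":-1},{"travel":[0,0,0],"angular":[0,0,0],"grip":-1},{"travel":[0,0,0],"angular":[0,0,0],"grip":-1},{"travel":[0,0,0],"angular":[0,0,0],"grip":-1},{"travel":[0,0,0],"angular":[0,0,0],"grip":-1}]'

```text
time: 2.82
ee_pos: [0.624, 0.0485, 0.1083]
tcp_rot: [-180.0, -0.0, 159.9]
wrist_force: [1.1, 0.7, 0.2]
opening: -0.0002
grasp_force: 0.0
```

>>> carry_out --plan '[{"travel":[0,0,0],"angular":[0,0,0],"grip":-1},{"travel":[0,0,0],"angular":[0,0,0],"grip":-1},{"travel":[0,0,0],"angular":[0,0,0],"grip":-1},{"travel":[0,0,0],"angular":[0,0,0],"grip":-1},{"travel":[0,0,0],"angular":[0,0,0],"grip":-1},{"travel":[0,0,0],"angular":[0,0,0],"grip":-1},{"travel":[0,0,0],"angular":[0,0,0],"grip":-1},{"travel":[0,0,0],"angular":[0,0,0],"grip":-1}]'

```text
time: 3.48
ee_pos: [0.624, 0.0485, 0.1084]
tcp_rot: [180.0, 0.0, 159.9]
wrist_force: [0.1, 0.4, -0.4]
opening: 0.0004
grasp_force: 0.0
```

>>> carry_out --plan '[{"travel":[0,0,0],"angular":[0,0,0],"grip":-1},{"travel":[0,0,0],"angular":[0,0,0],"grip":-1},{"travel":[0,0,0],"angular":[0,0,0],"grip":-1},{"travel":[0,0,0],"angular":[0,0,0],"grip":-1},{"travel":[0,0,0],"angular":[0,0,0],"grip":-1},{"travel":[0,0,0],"angular":[0,0,0],"grip":-1},{"travel":[0,0,0],"angular":[0,0,0],"grip":-1},{"travel":[0,0,0],"angular":[0,0,0],"grip":-1}]'

```text
time: 4.15
ee_pos: [0.624, 0.0485, 0.1084]
tcp_rot: [-180.0, -0.0, 159.9]
wrist_force: [-0.4, -0.7, -0.2]
opening: 0.0001
grasp_force: 0.0
```

```bash
python3 - <<'E'
from h import *
o,c=wrist();print(o["time"],o["ee_pos"]);save(c,"w2.png")
np.savez("w2.npz",**{k:c[k] for k in("frame","mtx","view")})
print(proj(c,np.array([.6245,.047,.07])),proj(c,o["ee_pos"]-[0,0,.011]))
E
```

```text
4.15 [0.62398792 0.04849476 0.10837452]
[318.59051589 263.20716494] [321.26283375 283.3989823 ]
```

View pics/w2.png

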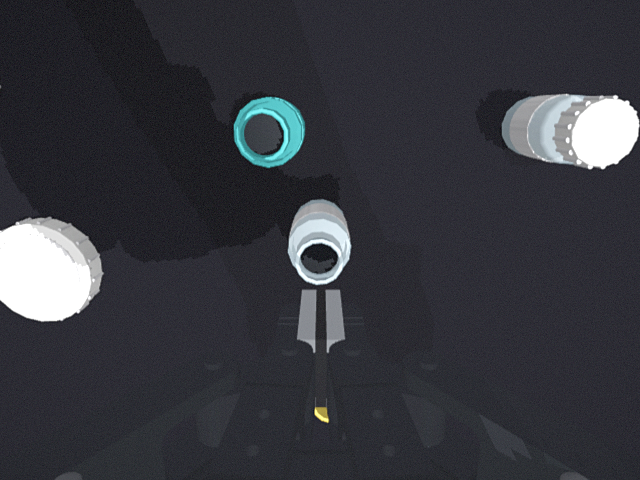

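The mouth sits at (319,260), within about 2 mm of the prediction, so the first point held for about 2 s. Next is the small cap, going up and over.

>>> carry_out --plan '[{"travel":[0,0,0.13],"angular":[0,0,0],"grip":-1},{"travel":[-0.1,-0.107,0.17],"angular":[0,0,0],"grip":-1},{"travel":[-0.2,-0.214,0.17],"angular":[0,0,0],"grip":-1},{"travel":[-0.3,-0.32,0.17],"angular":[0,0,0],"grip":-1},{"travel":[-0.4,-0.43,0.17],"angular":[0,0,0],"grip":-1},{"travel":[-0.5,-0.535,0.17],"angular":[0,0,0],"grip":-1},{"travel":[-0.5,-0.535,0.17],"angular":[0,0,0],"grip":-1},{"travel":[-0.5,-0.535,0.17],"angular":[0,0,0],"grip":-1}]'

```text
time: 4.87
ee_pos: [0.4723, -0.114, 0.1601]
tcp_rot: [-180.0, 0.1, 159.7]
wrist_force: [-0.7, 0.8, -1.0]
opening: 0.0002
grasp_force: 0.0
```

>>> carry_out --plan '[{"travel":[0,0,-0.1],"angular":[0,0,0],"grip":-1},{"travel":[0,0,-0.2],"angular":[0,0,0],"grip":-1},{"travel":[0,0,-0.27],"angular":[0,0,0],"grip":-1},{"travel":[0,0,-0.32],"angular":[0,0,0],"grip":-1},{"travel":[0,0,-0.355],"angular":[0,0,0],"grip":-1},{"travel":[0,0,-0.355],"angular":[0,0,0],"grip":-1},{"travel":[0,0,-0.355],"angular":[0,0,0],"grip":-1},{"travel":[0,0,-0.355],"angular":[0,0,0],"grip":-1}]'

```text
time: 5.53
ee_pos: [0.4749, -0.1119, 0.054]
tcp_rot: [180.0, 0.1, 159.9]
wrist_force: [0.1, 0.9, -0.0]
opening: 0.0001
grasp_force: 0.0
```

```bash
python3 - <<'E'
from h import *
o,c=wrist();print(o["time"],o["ee_pos"],o["q"].round(1));save(c,"w3.png")
print(proj(c,np.array([.4745,-.112,.016])))
E
```

```text
5.5333 [ 0.47486969 -0.11189157  0.05403396] [-13.3  -3.7 -16.3  77.3   0.    6.8]
[320.61340547 260.82749232]
```

View pics/w3.png

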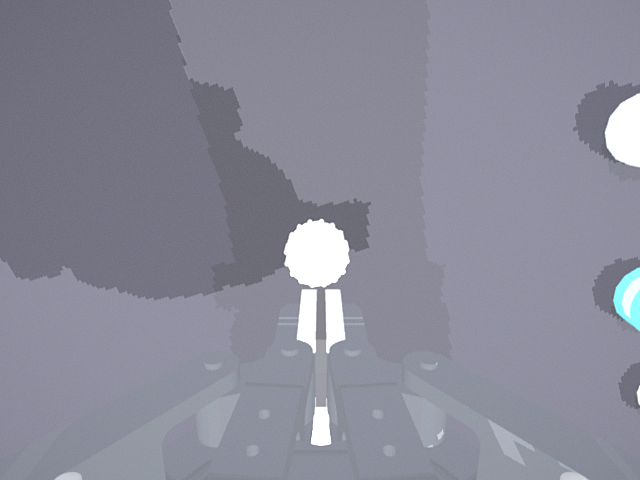

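The cap is at (317,253), about 3 mm off prediction, which is well inside tolerance. I'll hold here.

>>> carry_out --plan '[{"travel":[0,0,0],"angular":[0,0,0],"grip":-1},{"travel":[0,0,0],"angular":[0,0,0],"grip":-1},{"travel":[0,0,0],"angular":[0,0,0],"grip":-1},{"travel":[0,0,0],"angular":[0,0,0],"grip":-1},{"travel":[0,0,0],"angular":[0,0,0],"grip":-1},{"travel":[0,0,0],"angular":[0,0,0],"grip":-1},{"travel":[0,0,0],"angular":[0,0,0],"grip":-1},{"travel":[0,0,0],"angular":[0,0,0],"grip":-1}]'

```text
time: 6.25
ee_pos: [0.474, -0.112, 0.0529]
tcp_rot: [-180.0, 0.0, 159.9]
wrist_force: [0.7, -0.6, 0.6]
opening: -0.0002
grasp_force: 0.0
```

>>> carry_out --plan '[{"travel":[0,0,0],"angular":[0,0,0],"grip":-1},{"travel":[0,0,0],"angular":[0,0,0],"grip":-1},{"travel":[0,0,0],"angular":[0,0,0],"grip":-1},{"travel":[0,0,0],"angular":[0,0,0],"grip":-1},{"travel":[0,0,0],"angular":[0,0,0],"grip":-1},{"travel":[0,0,0],"angular":[0,0,0],"grip":-1},{"travel":[0,0,0],"angular":[0,0,0],"grip":-1},{"travel":[0,0,0],"angular":[0,0,0],"grip":-1}]'

```text
time: 6.92
ee_pos: [0.474, -0.112, 0.0529]
tcp_rot: [180.0, -0.0, 159.9]
wrist_force: [-0.2, 1.2, -0.5]
opening: -0.0001
grasp_force: 0.0
```

>>> carry_out --plan '[{"travel":[0,0,0],"angular":[0,0,0],"grip":-1},{"travel":[0,0,0],"angular":[0,0,0],"grip":-1},{"travel":[0,0,0],"angular":[0,0,0],"grip":-1},{"travel":[0,0,0],"angular":[0,0,0],"grip":-1},{"travel":[0,0,0],"angular":[0,0,0],"grip":-1},{"travel":[0,0,0],"angular":[0,0,0],"grip":-1},{"travel":[0,0,0],"angular":[0,0,0],"grip":-1},{"travel":[0,0,0],"angular":[0,0,0],"grip":-1}]'

```text
time: 7.58
ee_pos: [0.474, -0.112, 0.0529]
tcp_rot: [180.0, -0.0, 159.9]
wrist_force: [0.3, -0.3, 0.2]
opening: 0.0001
grasp_force: 0.0
```

>>> carry_out --plan '[{"travel":[0,0,0.13],"angular":[0,0,0],"grip":-1},{"travel":[0,-0.12,0.17],"angular":[0,0,0],"grip":-1},{"travel":[0.01,-0.25,0.17],"angular":[0,0,0],"grip":-1},{"travel":[0.02,-0.38,0.17],"angular":[0,0,0],"grip":-1},{"travel":[0.027,-0.51,0.17],"angular":[0,0,0],"grip":-1},{"travel":[0.027,-0.64,0.17],"angular":[0,0,0],"grip":-1},{"travel":[0.027,-0.77,0.17],"angular":[0,0,0],"grip":-1},{"travel":[0.027,-0.815,0.17],"angular":[0,0,0],"grip":-1}]'

```text
time: 8.25
ee_pos: [0.4815, -0.3609, 0.1033]
tcp_rot: [-179.9, 0.0, 159.7]
wrist_force: [0.3, -0.3, 0.7]
opening: 0.0001
grasp_force: 0.0
```

>>> carry_out --plan '[{"travel":[0,0,-0.1],"angular":[0,0,0],"grip":-1},{"travel":[0,0,-0.17],"angular":[0,0,0],"grip":-1},{"travel":[0,0,-0.17],"angular":[0,0,0],"grip":-1},{"travel":[0,0,-0.17],"angular":[0,0,0],"grip":-1},{"travel":[0,0,-0.17],"angular":[0,0,0],"grip":-1},{"travel":[0,0,-0.17],"angular":[0,0,0],"grip":-1}]'

```text
time: 8.75
ee_pos: [0.483, -0.3567, 0.0549]
tcp_rot: [-180.0, 0.1, 159.9]
wrist_force: [0.5, 0.2, 0.3]
opening: -0.0
grasp_force: 0.0
```

```bash
python3 - <<'E'
from h import *
o,c=wrist();print(o["time"],o["ee_pos"],o["q"].round(1));save(c,"w4.png")
print(proj(c,np.array([.482,-.3565,.022])))
hsv=cv2.cvtColor(c["frame"],cv2.COLOR_RGB2HSV)
g=((hsv[...,0]>45)&(hsv[...,0]<75)&(hsv[...,1]>100)).astype(np.uint8)
n,_,st,ce=cv2.connectedComponentsWithStats(g)
for i in range(1,n):
    if st[i,4]>100: print(ce[i],st[i],plane(c,ce[i],.022))
E
```

```text
8.75 [ 0.48298343 -0.3567105   0.05485467] [-36.4  11.5  -0.1  78.2   0.  -16.4]
[320.88365631 263.1742834 ]
```

View pics/w4.png

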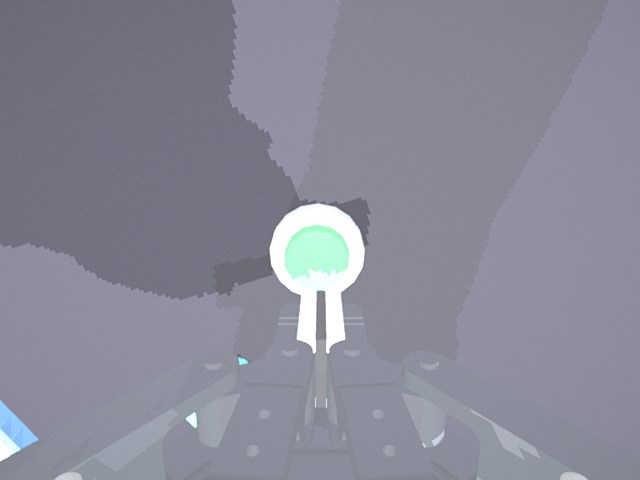

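The green button is centred at (317,257), under the fingertips and within about 3 mm. I'll press it gently.

>>> carry_out --plan '[{"travel":[0,0,-0.03],"angular":[0,0,0],"grip":-1},{"travel":[0,0,-0.05],"angular":[0,0,0],"grip":-1},{"travel":[0,0,-0.06],"angular":[0,0,0],"grip":-1},{"travel":[0,0,-0.07],"angular":[0,0,0],"grip":-1},{"travel":[0,0,-0.08],"angular":[0,0,0],"grip":-1},{"travel":[0,0,-0.085],"angular":[0,0,0],"grip":-1},{"travel":[0,0,-0.09],"angular":[0,0,0],"grip":-1},{"travel":[0,0,-0.09],"angular":[0,0,0],"grip":-1}]'

```text
time: 9.47
ee_pos: [0.482, -0.3564, 0.0256]
tcp_rot: [180.0, -0.0, 159.9]
wrist_force: [0.2, -0.2, -0.0]
opening: -0.0002
grasp_force: 0.0
```

>>> carry_out --plan '[{"travel":[0,0,-0.003],"angular":[0,0,0],"grip":-1},{"travel":[0,0,-0.005],"angular":[0,0,0],"grip":-1}]'

```text
time: 9.63
ee_pos: [0.4822, -0.3566, 0.0245]
tcp_rot: [-180.0, 0.0, 159.9]
wrist_force: [0.3, -0.3, 0.5]
opening: -0.0
grasp_force: 0.0
```

```bash
python3 - <<'E'
from h import *
o,c=wrist();print(o);save(c,"w5.png")
E
```

```text
{'time': 9.6333, 'q': array([-3.64838596e+01,  1.22335887e+01, -2.70599994e+00,  7.50438809e+01,
        2.19171448e-05, -1.63827044e+01]), 'qd': array([ 0.12132184,  0.13838925, -0.64264984, -0.85333542, -0.00278145,
       -0.02072283]), 'joint_efforts': array([-7.72580097e-05, -5.97196162e+01,  4.62841702e+01,  2.98291503e-02,
       -1.56416149e-04,  1.11053234e-05]), 'ee_pos': array([ 0.48218755, -0.35658971,  0.0244932 ]), 'tcp_rot': array([-1.79995359e+02,  1.58654882e-02,  1.59898845e+02]), 'wrist_force': array([ 0.31974315, -0.2619266 ,  0.48831416]), 'torque': array([-0.00146814, -0.03248869,  0.01747012]), 'grasp_force': 0.0, 'opening': -9.136184311545544e-06}
```

View pics/w5.png

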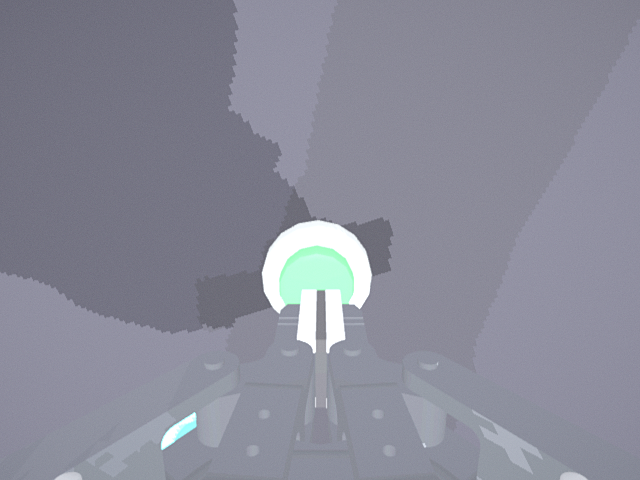

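There's no contact yet: the fingertips are over the lower-centre of the button, still just above it. I'll keep going down in small steps and watch the force.

>>> carry_out --plan '[{"travel":[0,0,-0.004],"angular":[0,0,0],"grip":-1},{"travel":[0,0,-0.008],"angular":[0,0,0],"grip":-1},{"travel":[0,0,-0.008],"angular":[0,0,0],"grip":-1}]'

```text
time: 9.93
ee_pos: [0.482, -0.3564, 0.0217]
tcp_rot: [180.0, -0.0, 159.9]
wrist_force: [-0.1, 0.3, -0.2]
opening: -0.0001
grasp_force: 0.0
```

>>> carry_out --plan '[{"travel":[0,0,-0.004],"angular":[0,0,0],"grip":-1},{"travel":[0,0,-0.008],"angular":[0,0,0],"grip":-1},{"travel":[0,0,-0.008],"angular":[0,0,0],"grip":-1}]'

```text
time: 10.18
ee_pos: [0.482, -0.3564, 0.0193]
tcp_rot: [180.0, -0.0, 159.9]
wrist_force: [1.1, 0.5, -0.6]
opening: 0.0002
grasp_force: 0.0
```

```bash
python3 - <<'E'
from h import *
s=cams.camera("scene");f=s["frame"];t=cams.camera("top")["frame"]
a=cv2.resize(f[200:290,160:260],None,fx=4,fy=4,interpolation=cv2.INTER_CUBIC)
b=cv2.resize(t[260:350,415:515],None,fx=4,fy=4,interpolation=cv2.INTER_CUBIC)
cv2.imwrite("pics/s2.png",np.hstack([a,b])[:,:,::-1])
print(proj(s,np.array([.482,-.3565,.022])),proj(s,np.array([.482,-.3564,.0083])))
E
```

```text
[217.22712339 247.57234806] [218.09198477 252.41856507]
```

View pics/s2.png

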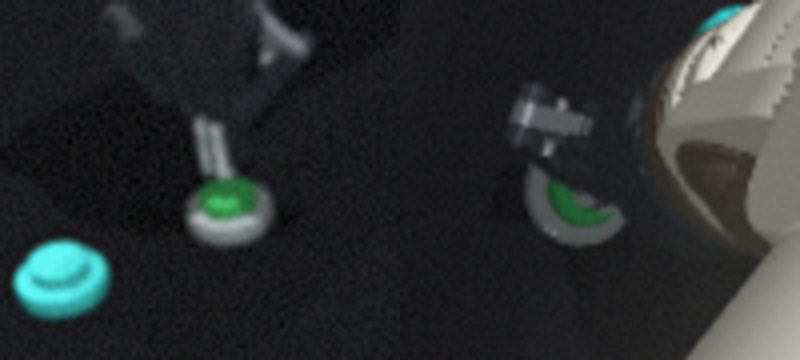

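```bash
python3 - <<'E'
from h import *
o,c=wrist();V=np.linalg.inv(c["view"]);print(c["mtx"][0],c["T_tool_cam"].round(4),V[:3,3],o["ee_pos"],o["wrist_force"])
f=c["mtx"][0,0]
# camera height implied by sizes: cap 30mm (w3), cap/lid widths by mask
for n,roi,D,zt,tz in(("w3",(260,200,370,288),.030,.016,.0540),("w4",(260,195,375,290),.048,.012,.0549),("w5",(250,210,385,285),.048,.012,.0245)):
    im=cv2.imread(f"pics/{n}.png");h=cv2.cvtColor(im,cv2.COLOR_BGR2HSV)
    m=(h[...,2]>200).astype(np.uint8);x0,y0,x1,y1=roi
    w=(m[y0:y1,x0:x1].sum(1)).max();d=f*D/w
    print(n,w,"depth by size",d,"expected", (V[2,3]-o["ee_pos"][2])+tz-zt)
T=c["T_tool_cam"]
for z in(.011,0,-.008,-.015,-.02,-.03):
  for x in(-.011,0,.011):
    q=np.linalg.inv(T)@[x,0,z,1];u=c["mtx"]@[q[0],-q[1],-q[2]];print(z,x,(u[:2]/u[2]).round(0),end=" ")
  print()
E
```

```text
[430.91196946   0.         320.54295879] [[ 2.000e-04  9.588e-01  2.841e-01  7.260e-02]
 [ 1.000e+00  2.000e-04 -1.300e-03 -5.000e-04]
 [-1.300e-03  2.841e-01 -9.588e-01 -1.596e-01]
 [ 0.000e+00  0.000e+00  0.000e+00  1.000e+00]] [ 0.41367905 -0.33202822  0.17908955] [ 0.48205959 -0.35646755  0.0195066 ] [ 0.41702682 -0.20784723  0.22141397]
w3 65 depth by size 0.19888244744337838 expected 0.19758294833507872
w4 95 depth by size 0.21772394246433 expected 0.20248294833507874
w5 110 depth by size 0.18803431394646683 expected 0.17208294833507873
0.011 -0.011 [321. 307.] 0.011 0 [321. 283.] 0.011 0.011 [321. 259.] 
0 -0.011 [321. 319.] 0 0 [321. 294.] 0 0.011 [321. 269.] 
-0.008 -0.011 [321. 328.] -0.008 0 [321. 303.] -0.008 0.011 [321. 276.] 
-0.015 -0.011 [321. 338.] -0.015 0 [321. 311.] -0.015 0.011 [321. 284.] 
-0.02 -0.011 [321. 345.] -0.02 0 [322. 318.] -0.02 0.011 [322. 289.] 
-0.03 -0.011 [322. 360.] -0.03 0 [322. 331.] -0.03 0.011 [322. 302.]
```

Object sizes in the wrist views confirm the reported TCP height to about 3 mm. In the scene crop the fingertips end at about (214,244), roughly 2 cm higher than nominal, and the button is unpressed. I'll keep creeping down, watching the force.

>>> carry_out --plan '[{"travel":[0,0,-0.005],"angular":[0,0,0],"grip":-1},{"travel":[0,0,-0.01],"angular":[0,0,0],"grip":-1},{"travel":[0,0,-0.01],"angular":[0,0,0],"grip":-1}]'

```text
time: 10.58
ee_pos: [0.482, -0.3564, 0.0162]
tcp_rot: [180.0, -0.0, 159.9]
wrist_force: [0.4, 0.5, -0.0]
opening: 0.0004
grasp_force: 0.0
```

>>> carry_out --plan '[{"travel":[0,0,-0.004],"angular":[0,0,0],"grip":-1},{"travel":[0,0,-0.007],"angular":[0,0,0],"grip":-1},{"travel":[0,0,-0.007],"angular":[0,0,0],"grip":-1}]'

```text
time: 10.83
ee_pos: [0.482, -0.3564, 0.0142]
tcp_rot: [180.0, -0.0, 159.9]
wrist_force: [0.0, 0.3, -0.3]
opening: -0.0
grasp_force: 0.0
```

>>> carry_out --plan '[{"travel":[0,0,-0.004],"angular":[0,0,0],"grip":-1},{"travel":[0,0,-0.007],"angular":[0,0,0],"grip":-1},{"travel":[0,0,-0.007],"angular":[0,0,0],"grip":-1}]'

```text
time: 11.08
ee_pos: [0.482, -0.3564, 0.0121]
tcp_rot: [180.0, -0.0, 159.9]
wrist_force: [0.2, 0.3, 0.3]
opening: 0.0001
grasp_force: 0.0
```

```bash
python3 - <<'E'
from h import *
o,c=wrist();print(o["time"],o["ee_pos"],o["wrist_force"],o["joint_efforts"])
s=cams.camera("scene");f=s["frame"]
a=cv2.resize(f[200:270,180:260],None,fx=5,fy=5,interpolation=cv2.INTER_CUBIC)
b=cv2.resize(c["frame"][180:360,230:410],None,fx=1.94,fy=1.94)[:350,:350]
b=cv2.resize(b,(350,350))
cv2.imwrite("pics/s3.png",np.hstack([a,b])[:,:,::-1])
E
```

```text
11.0833 [ 0.48202593 -0.35642283  0.01211178] [0.19566473 0.32595021 0.31082761] [-2.72739626e-04 -6.00322509e+01  4.61689746e+01 -6.36670087e-02
 -2.54518618e-04 -2.40266388e-05]
```

View pics/s3.png

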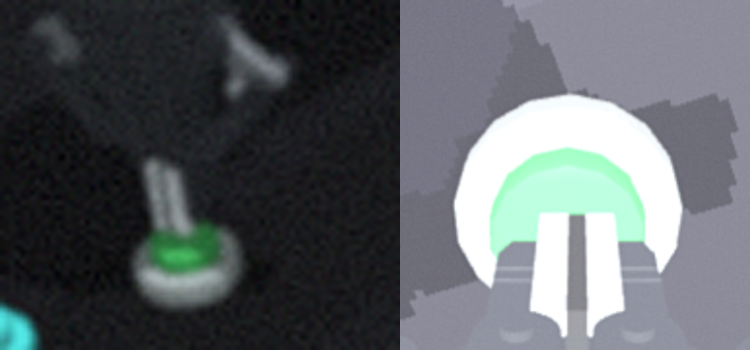

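The scene crop shows the tips over the button, still a few millimetres up; the real tips sit well behind their nominal position. I'll carry on down.

>>> carry_out --plan '[{"travel":[0,0,-0.004],"angular":[0,0,0],"grip":-1},{"travel":[0,0,-0.008],"angular":[0,0,0],"grip":-1},{"travel":[0,0,-0.008],"angular":[0,0,0],"grip":-1}]'

```text
time: 11.43
ee_pos: [0.482, -0.3564, 0.0097]
tcp_rot: [180.0, -0.0, 159.9]
wrist_force: [-0.7, 0.1, -0.0]
opening: -0.0002
grasp_force: 0.0
```

>>> carry_out --plan '[{"travel":[0,0,-0.004],"angular":[0,0,0],"grip":-1},{"travel":[0,0,-0.007],"angular":[0,0,0],"grip":-1},{"travel":[0,0,-0.007],"angular":[0,0,0],"grip":-1}]'

```text
time: 11.68
ee_pos: [0.482, -0.3564, 0.0076]
tcp_rot: [180.0, -0.0, 159.9]
wrist_force: [0.3, 0.3, 0.7]
opening: -0.0003
grasp_force: 0.0
```

>>> carry_out --plan '[{"travel":[0,0,-0.004],"angular":[0,0,0],"grip":-1},{"travel":[0,0,-0.007],"angular":[0,0,0],"grip":-1},{"travel":[0,0,-0.007],"angular":[0,0,0],"grip":-1}]'

```text
time: 11.93
ee_pos: [0.482, -0.3564, 0.0055]
tcp_rot: [180.0, -0.0, 159.9]
wrist_force: [-0.6, -0.1, -0.6]
opening: 0.0
grasp_force: 0.0
```

```bash
cat > chk.py <<'E'
from h import *
o=monitor.get_obs();print(o["time"],o["ee_pos"][2],o["wrist_force"].round(2),o["joint_efforts"].round(2))
s0=np.load("scene.npz")["frame"];s=cams.camera("scene")["frame"]
for f in(s0,s):
    h=cv2.cvtColor(f,cv2.COLOR_RGB2HSV)
    m=((h[...,0]>45)&(h[...,0]<75)&(h[...,1]>110)&(h[...,2]>50))[225:270,195:240]
    r,c=np.nonzero(m);print(r.min()+225,r.max()+225,c.min()+195,c.max()+195,m.sum(),[int(m[i].sum()) for i in range(15,40)])
E
python3 chk.py
```

```text
11.9333 0.005532758557186407 [-0.64 -0.14 -0.57] [ 0.000e+00 -6.012e+01  4.604e+01 -6.000e-02 -0.000e+00  0.000e+00]
243 253 210 223 127 [0, 0, 0, 8, 11, 14, 14, 13, 13, 13, 12, 12, 10, 7, 0, 0, 0, 0, 0, 0, 0, 0, 0, 0, 0]
245 253 210 223 69 [0, 0, 0, 0, 0, 1, 2, 3, 6, 11, 14, 13, 11, 8, 0, 0, 0, 0, 0, 0, 0, 0, 0, 0, 0]
```

The green front edge hasn't moved, so the button is still up and untouched. Continuing down.

>>> carry_out --plan '[{"travel":[0,0,-0.004],"angular":[0,0,0],"grip":-1},{"travel":[0,0,-0.007],"angular":[0,0,0],"grip":-1},{"travel":[0,0,-0.007],"angular":[0,0,0],"grip":-1}]'

```text
time: 12.23
ee_pos: [0.4822, -0.3566, 0.0037]
tcp_rot: [-180.0, 0.0, 159.9]
wrist_force: [0.7, 0.9, 2.0]
opening: 0.0
grasp_force: 0.8
```

>>> carry_out --plan '[{"travel":[0,0,-0.004],"angular":[0,0,0],"grip":-1},{"travel":[0,0,-0.007],"angular":[0,0,0],"grip":-1},{"travel":[0,0,-0.007],"angular":[0,0,0],"grip":-1}]'

```text
time: 12.48
ee_pos: [0.4822, -0.3566, 0.0016]
tcp_rot: [-180.0, 0.0, 159.9]
wrist_force: [-0.6, -0.3, 3.5]
opening: 0.0005
grasp_force: 1.4
```

```bash
python3 chk.py
```

```text
12.4833 0.001617611212200741 [-0.57 -0.26  3.52] [ -0.   -58.34  44.45  -0.09  -0.     0.  ]
243 253 210 223 127 [0, 0, 0, 8, 11, 14, 14, 13, 13, 13, 12, 12, 10, 7, 0, 0, 0, 0, 0, 0, 0, 0, 0, 0, 0]
247 253 210 223 48 [0, 0, 0, 0, 0, 0, 0, 2, 3, 4, 9, 12, 11, 7, 0, 0, 0, 0, 0, 0, 0, 0, 0, 0, 0]
```

Contact is at TCP z ≈ 0.0047, so the real fingertips are about 17 mm behind the reported TCP rather than 11 mm ahead of it. My earlier points may have been too high, so I'll repeat both at a height that meets either reading of the grasp point: TCP 0.088 for the mouth, then 0.034 for the cap.

>>> carry_out --plan '[{"travel":[0,0,0.13],"angular":[0,0,0],"grip":-1},{"travel":[0,0,0.26],"angular":[0,0,0],"grip":-1},{"travel":[0,0,0.39],"angular":[0,0,0],"grip":-1},{"travel":[0.04,0.11,0.45],"angular":[0,0,0],"grip":-1},{"travel":[0.08,0.22,0.48],"angular":[0,0,0],"grip":-1},{"travel":[0.12,0.34,0.48],"angular":[0,0,0],"grip":-1},{"travel":[0.16,0.46,0.48],"angular":[0,0,0],"grip":-1},{"travel":[0.2,0.57,0.48],"angular":[0,0,0],"grip":-1}]'

```text
time: 13.2
ee_pos: [0.5424, -0.1837, 0.1458]
tcp_rot: [180.0, 0.0, 159.9]
wrist_force: [0.0, -0.0, -0.4]
opening: -0.0001
grasp_force: 0.0
```

>>> carry_out --plan '[{"travel":[0.04,0.12,0],"angular":[0,0,0],"grip":-1},{"travel":[0.08,0.24,0],"angular":[0,0,0],"grip":-1},{"travel":[0.12,0.35,0],"angular":[0,0,0],"grip":-1},{"travel":[0.17,0.47,0],"angular":[0,0,0],"grip":-1},{"travel":[0.21,0.59,0],"angular":[0,0,0],"grip":-1},{"travel":[0.25,0.7,0],"angular":[0,0,0],"grip":-1},{"travel":[0.275,0.775,0],"angular":[0,0,0],"grip":-1},{"travel":[0.275,0.775,0],"angular":[0,0,0],"grip":-1}]'

```text
time: 13.87
ee_pos: [0.6253, 0.0513, 0.1446]
tcp_rot: [180.0, -0.1, 160.1]
wrist_force: [0.2, -0.1, 0.4]
opening: -0.0001
grasp_force: 0.0
```

>>> carry_out --plan '[{"travel":[0,0,0],"angular":[0,0,0],"grip":-1},{"travel":[0,0,0],"angular":[0,0,0],"grip":-1},{"travel":[0,0,0],"angular":[0,0,0],"grip":-1}]'

```text
time: 14.12
ee_pos: [0.6244, 0.0461, 0.1455]
tcp_rot: [-180.0, -0.0, 159.8]
wrist_force: [-0.2, -0.3, 0.4]
opening: -0.0
grasp_force: 0.0
```

Down 57 mm (0.19), then hold.

>>> carry_out --plan '[{"travel":[0,0,-0.08],"angular":[0,0,0],"grip":-1},{"travel":[0,0,-0.13],"angular":[0,0,0],"grip":-1},{"travel":[0,0,-0.16],"angular":[0,0,0],"grip":-1},{"travel":[0,0,-0.18],"angular":[0,0,0],"grip":-1},{"travel":[0,0,-0.19],"angular":[0,0,0],"grip":-1},{"travel":[0,0,-0.19],"angular":[0,0,0],"grip":-1},{"travel":[0,0,-0.19],"angular":[0,0,0],"grip":-1},{"travel":[0,0,-0.19],"angular":[0,0,0],"grip":-1}]'

```text
time: 14.78
ee_pos: [0.6251, 0.0469, 0.0896]
tcp_rot: [180.0, 0.1, 159.9]
wrist_force: [-0.0, 0.1, 0.0]
opening: 0.0004
grasp_force: 0.0
```

>>> carry_out --plan '[{"travel":[0,0,0],"angular":[0,0,0],"grip":-1},{"travel":[0,0,0],"angular":[0,0,0],"grip":-1},{"travel":[0,0,0],"angular":[0,0,0],"grip":-1},{"travel":[0,0,0],"angular":[0,0,0],"grip":-1},{"travel":[0,0,0],"angular":[0,0,0],"grip":-1},{"travel":[0,0,0],"angular":[0,0,0],"grip":-1},{"travel":[0,0,0],"angular":[0,0,0],"grip":-1},{"travel":[0,0,0],"angular":[0,0,0],"grip":-1}]'

```text
time: 15.45
ee_pos: [0.6246, 0.047, 0.0886]
tcp_rot: [-180.0, -0.0, 159.9]
wrist_force: [0.8, 0.0, -0.2]
opening: 0.0001
grasp_force: 0.0
```

>>> carry_out --plan '[{"travel":[0,0,0],"angular":[0,0,0],"grip":-1},{"travel":[0,0,0],"angular":[0,0,0],"grip":-1},{"travel":[0,0,0],"angular":[0,0,0],"grip":-1},{"travel":[0,0,0],"angular":[0,0,0],"grip":-1},{"travel":[0,0,0],"angular":[0,0,0],"grip":-1},{"travel":[0,0,0],"angular":[0,0,0],"grip":-1},{"travel":[0,0,0],"angular":[0,0,0],"grip":-1},{"travel":[0,0,0],"angular":[0,0,0],"grip":-1}]'

```text
time: 16.12
ee_pos: [0.6246, 0.047, 0.0886]
tcp_rot: [180.0, -0.0, 159.9]
wrist_force: [0.3, 0.6, -0.4]
opening: -0.0002
grasp_force: 0.0
```

>>> carry_out --plan '[{"travel":[0,0,0],"angular":[0,0,0],"grip":-1},{"travel":[0,0,0],"angular":[0,0,0],"grip":-1},{"travel":[0,0,0],"angular":[0,0,0],"grip":-1},{"travel":[0,0,0],"angular":[0,0,0],"grip":-1},{"travel":[0,0,0],"angular":[0,0,0],"grip":-1},{"travel":[0,0,0],"angular":[0,0,0],"grip":-1},{"travel":[0,0,0],"angular":[0,0,0],"grip":-1},{"travel":[0,0,0],"angular":[0,0,0],"grip":-1}]'

```text
time: 16.78
ee_pos: [0.6246, 0.047, 0.0886]
tcp_rot: [180.0, 0.0, 159.9]
wrist_force: [0.1, 0.0, -0.9]
opening: -0.0001
grasp_force: 0.0
```

>>> carry_out --plan '[{"travel":[0,0,0.13],"angular":[0,0,0],"grip":-1},{"travel":[-0.08,-0.085,0.2],"angular":[0,0,0],"grip":-1},{"travel":[-0.17,-0.18,0.2],"angular":[0,0,0],"grip":-1},{"travel":[-0.26,-0.28,0.2],"angular":[0,0,0],"grip":-1},{"travel":[-0.35,-0.37,0.2],"angular":[0,0,0],"grip":-1},{"travel":[-0.44,-0.47,0.2],"angular":[0,0,0],"grip":-1},{"travel":[-0.5,-0.53,0.2],"angular":[0,0,0],"grip":-1},{"travel":[-0.5,-0.53,0.2],"angular":[0,0,0],"grip":-1}]'

```text
time: 17.45
ee_pos: [0.4719, -0.1146, 0.1493]
tcp_rot: [-180.0, 0.0, 159.7]
wrist_force: [0.1, -0.2, 0.8]
opening: 0.0001
grasp_force: 0.0
```

>>> carry_out --plan '[{"travel":[0,0,-0.1],"angular":[0,0,0],"grip":-1},{"travel":[0,0,-0.2],"angular":[0,0,0],"grip":-1},{"travel":[0,0,-0.28],"angular":[0,0,0],"grip":-1},{"travel":[0,0,-0.33],"angular":[0,0,0],"grip":-1},{"travel":[0,0,-0.36],"angular":[0,0,0],"grip":-1},{"travel":[0,0,-0.38],"angular":[0,0,0],"grip":-1},{"travel":[0,0,-0.38],"angular":[0,0,0],"grip":-1},{"travel":[0,0,-0.38],"angular":[0,0,0],"grip":-1}]'

```text
time: 18.12
ee_pos: [0.4751, -0.112, 0.0353]
tcp_rot: [180.0, 0.0, 159.9]
wrist_force: [0.5, 0.3, -0.4]
opening: 0.0001
grasp_force: 0.0
```

>>> carry_out --plan '[{"travel":[0,0,0],"angular":[0,0,0],"grip":-1},{"travel":[0,0,0],"angular":[0,0,0],"grip":-1},{"travel":[0,0,0],"angular":[0,0,0],"grip":-1},{"travel":[0,0,0],"angular":[0,0,0],"grip":-1},{"travel":[0,0,0],"angular":[0,0,0],"grip":-1},{"travel":[0,0,0],"angular":[0,0,0],"grip":-1},{"travel":[0,0,0],"angular":[0,0,0],"grip":-1},{"travel":[0,0,0],"angular":[0,0,0],"grip":-1}]'

```text
time: 18.78
ee_pos: [0.4746, -0.112, 0.0346]
tcp_rot: [-180.0, -0.0, 159.9]
wrist_force: [-0.0, -1.4, 0.4]
opening: -0.0001
grasp_force: 0.0
```

>>> carry_out --plan '[{"travel":[0,0,0],"angular":[0,0,0],"grip":-1},{"travel":[0,0,0],"angular":[0,0,0],"grip":-1},{"travel":[0,0,0],"angular":[0,0,0],"grip":-1},{"travel":[0,0,0],"angular":[0,0,0],"grip":-1},{"travel":[0,0,0],"angular":[0,0,0],"grip":-1},{"travel":[0,0,0],"angular":[0,0,0],"grip":-1},{"travel":[0,0,0],"angular":[0,0,0],"grip":-1},{"travel":[0,0,0],"angular":[0,0,0],"grip":-1}]'

```text
time: 19.45
ee_pos: [0.4746, -0.112, 0.0346]
tcp_rot: [-180.0, -0.0, 159.9]
wrist_force: [-0.3, -0.3, -0.5]
opening: -0.0002
grasp_force: 0.0
```

>>> carry_out --plan '[{"travel":[0,0,0],"angular":[0,0,0],"grip":-1},{"travel":[0,0,0],"angular":[0,0,0],"grip":-1},{"travel":[0,0,0],"angular":[0,0,0],"grip":-1},{"travel":[0,0,0],"angular":[0,0,0],"grip":-1},{"travel":[0,0,0],"angular":[0,0,0],"grip":-1},{"travel":[0,0,0],"angular":[0,0,0],"grip":-1},{"travel":[0,0,0],"angular":[0,0,0],"grip":-1},{"travel":[0,0,0],"angular":[0,0,0],"grip":-1}]'

```text
time: 20.12
ee_pos: [0.4746, -0.112, 0.0346]
tcp_rot: [-180.0, -0.0, 159.9]
wrist_force: [0.0, 0.5, -0.1]
opening: -0.0004
grasp_force: 0.0
```

Now the button: up, over by −0.2445 in y and +0.008 in x, then down to TCP ≈ 0.010.

>>> carry_out --plan '[{"travel":[0,0,0.13],"angular":[0,0,0],"grip":-1},{"travel":[0,-0.12,0.17],"angular":[0,0,0],"grip":-1},{"travel":[0.01,-0.25,0.17],"angular":[0,0,0],"grip":-1},{"travel":[0.02,-0.38,0.17],"angular":[0,0,0],"grip":-1},{"travel":[0.027,-0.51,0.17],"angular":[0,0,0],"grip":-1},{"travel":[0.027,-0.64,0.17],"angular":[0,0,0],"grip":-1},{"travel":[0.027,-0.77,0.17],"angular":[0,0,0],"grip":-1},{"travel":[0.027,-0.815,0.17],"angular":[0,0,0],"grip":-1}]'

```text
time: 20.78
ee_pos: [0.4821, -0.3609, 0.085]
tcp_rot: [-179.9, 0.0, 159.7]
wrist_force: [0.6, 0.8, -0.1]
opening: 0.0002
grasp_force: 0.0
```

>>> carry_out --plan '[{"travel":[0,0,-0.05],"angular":[0,0,0],"grip":-1},{"travel":[0,0,-0.12],"angular":[0,0,0],"grip":-1},{"travel":[0,0,-0.18],"angular":[0,0,0],"grip":-1},{"travel":[0,0,-0.22],"angular":[0,0,0],"grip":-1},{"travel":[0,0,-0.24],"angular":[0,0,0],"grip":-1},{"travel":[0,0,-0.25],"angular":[0,0,0],"grip":-1},{"travel":[0,0,-0.25],"angular":[0,0,0],"grip":-1},{"travel":[0,0,-0.25],"angular":[0,0,0],"grip":-1}]'

```text
time: 21.45
ee_pos: [0.4832, -0.3567, 0.0116]
tcp_rot: [-180.0, 0.1, 159.9]
wrist_force: [-0.4, 0.1, 0.4]
opening: 0.0001
grasp_force: 0.0
```

>>> carry_out --plan '[{"travel":[0,0,-0.01],"angular":[0,0,0],"grip":-1},{"travel":[0,0,-0.018],"angular":[0,0,0],"grip":-1},{"travel":[0,0,-0.025],"angular":[0,0,0],"grip":-1},{"travel":[0,0,-0.03],"angular":[0,0,0],"grip":-1},{"travel":[0,0,-0.035],"angular":[0,0,0],"grip":-1},{"travel":[0,0,-0.038],"angular":[0,0,0],"grip":-1},{"travel":[0,0,-0.04],"angular":[0,0,0],"grip":-1},{"travel":[0,0,-0.04],"angular":[0,0,0],"grip":-1}]'

```text
time: 22.12
ee_pos: [0.483, -0.3567, -0.0011]
tcp_rot: [-180.0, 0.0, 159.9]
wrist_force: [1.8, -0.6, 4.2]
opening: 0.0002
grasp_force: 2.2
```

>>> carry_out --plan '[{"travel":[0,0,-0.003],"angular":[0,0,0],"grip":-1},{"travel":[0,0,-0.005],"angular":[0,0,0],"grip":-1},{"travel":[0,0,-0.005],"angular":[0,0,0],"grip":-1},{"travel":[0,0,-0.005],"angular":[0,0,0],"grip":-1},{"travel":[0,0,-0.005],"angular":[0,0,0],"grip":-1}]'

```text
time: 22.53
ee_pos: [0.483, -0.3567, -0.0019]
tcp_rot: [-180.0, 0.1, 159.9]
wrist_force: [-0.5, 1.5, 9.8]
opening: 0.0001
grasp_force: 5.0
```

The force rose to 9.8 N, past the 5 N the button needs, so it is fully in. Releasing and backing away.

>>> carry_out --plan '[{"travel":[0,0,0.02],"angular":[0,0,0],"grip":-1},{"travel":[0,0,0.08],"angular":[0,0,0],"grip":-1},{"travel":[0,0,0.18],"angular":[0,0,0],"grip":-1},{"travel":[0,0,0.3],"angular":[0,0,0],"grip":-1},{"travel":[0,0,0.4],"angular":[0,0,0],"grip":-1},{"travel":[0,0,0.4],"angular":[0,0,0],"grip":-1},{"travel":[0,0,0.4],"angular":[0,0,0],"grip":-1},{"travel":[0,0,0.4],"angular":[0,0,0],"grip":-1}]'

```text
time: 23.2
ee_pos: [0.4823, -0.3563, 0.1161]
tcp_rot: [180.0, -0.1, 159.9]
wrist_force: [1.1, -1.2, -0.6]
opening: 0.0001
grasp_force: 0.0
```

```bash
python3 - <<'E'
from h import *
o=monitor.get_obs();s=cams.camera("scene")["frame"].astype(int);s0=np.load("scene.npz")["frame"].astype(int)
print(o["time"],o["ee_pos"],o["wrist_force"].round(1),"bottles diff",np.abs(s-s0)[205:335,295:490].mean())
E
python3 -c "from workcell import ticket;print(ticket.job_done())"
```

```text
23.2 [ 0.48226235 -0.3562543   0.11605032] [ 1.1 -1.2 -0.6] bottles diff 3.7677580539119
the job is handed in; nothing more can be done
None
```

I pointed at the open bottle's mouth and then its small cap for about 2 s each, pressed the green button fully in and let it come back up, then handed the job in at 23 s; I saw no contact with any bottle, cap or lid, no verdict was returned, and both points were done twice because the fingertips turned out about 28 mm shorter than stated.

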